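Box up the short bone and put the lid on

ROBOT

A 6-joint arm with a two-finger parallel gripper is mounted at the origin on the work surface. World frame = base frame: x ahead of the robot, y to its left, z up, the work surface at z = 0. Lengths are in m, angles in degrees, forces in N, time in s.
With the tool pointing down it reaches from about 0.375 to 0.9 m from the base axis. Payload 3.1 kg.
Tool frame: the origin (TCP) lies on the centre line of the jaws, within the pads' length; the fingertips stand 22 mm ahead of it and the grasp point (between the pads) lies 3 mm ahead of it; z points along the fingers, y is the line along which they close (so a half turn about z gives the same grasp; the last joint's range is limited). The gripper opens to 87 mm and grips with 3 to 60 N. Pads are 19 mm wide; open, the fingers measure 117 mm over their backs; the gripper's body (75 mm by 190 mm) begins 51 mm behind the grasp point.
Start: joints at [-87.577, 30.224, 82.088, -0, 67.689, -10.227], TCP at [0.137, -0.61, 0.245] pointing down, gripper open.
Joint ranges: [-176.69, 176.69], [-43.24, 126.21], [12.49, 139.97], [-82, 262], [0, 151.66], [-163.58, 163.58]. Speed limits (degrees/s): [159.86, 159.86, 180, 180, 180, 180].

INTERFACE

Orientations are given as a 3x3 rotation matrix whose columns are the frame's x, y, z axes.
In Python, from rig import * gives the robot as it stands.
- The arm moves only by the shell command python3 -m jog 'ROWS'. ROWS is text: rows parted by semicolons, each of 7 numbers parted by spaces: the shift along the tool's x, y, z in mm, then the turn, a rotation vector about the tool's x, y, z in rad, then the finger opening in mm, from 0 to 87. In form: tx ty tz ax ay az fingers; .... A call has 1 to 12 rows; each row shifts and turns the commanded pose from where the row before left it, along the tool's axes as they then stand; what a row does not reach is not made up. A row lasts 1/8 s, in which the tool goes at most 62.5 mm and 10.7 degrees, less where a joint would pass 70% of its speed; a pose out of reach is approached as far as the arm can. A call with a gripper value outside its range is refused whole. The fingers move at their own pace and stop on an object; the grip force is fixed at half the most. Time passes only in rows, so rows that do not move let the fingers close. It gives the time, the measured TCP pose, the force, the opening and the grip force at its end, in the units of the state.
- read_state(): the state, without advancing time (a new reading comes with each control period).
- capture(name): name is "scene" or "top" or "wrist"; returns a dict with "color" (400x640x3 uint8, red, green, blue), "camera_matrix" (3x3 intrinsics, pixels), "R" (3x3) and "t" (3): a world point X has camera coordinates R X + t. Camera axes: x right, y down, z forward; pixel columns grow to the right and rows downward; lengths in m; the calibration is good to about 2 mm. A picture is of the moment at which its call begins. There is no depth.
- hand_in(): hands the job in; it is judged then, once.
Trained networks look in the newest picture that a camera, given by its name, has taken for a name from the list of things; names that differ only in an ending like _2 or _b are one class to them, and where a whole thing is asked for, a point or a joint stands for the part that bears it (a point fixed in the world has none). Each returns a list of dicts, best first, with "conf" (0 to 1); they miss things now and then, are a little off and sometimes report something else, mostly with a low value. They report only what shows in the picture. A call takes as long as a camera call. They do not tell look-alikes from the thing itself.
- find_in(camera, target): "at" ([x, y, z] in m, in world coordinates, good to about 4 mm: the middle of the surface that is visible of it).
- trace(camera, target): "pixels" (400x640 bool, what is visible of it).
- place_of(camera, target): "at" ([x, y, z] in m, in world coordinates, good to about 4 mm: a listed point, or the origin of a listed thing).
The state is a dict: "time_s": time; "joint_positions": joint angles; "qvel": joint speeds; "tau": joint torques, N m; "position": TCP position; "tcp_rot": TCP orientation; "force": force on the tool from outside, world axes, zero at the start; "moment": the same for the moment, N m; "opening": opening from 0.0 (shut) to 1.0 (fully open); "grasp_force": force on a finger pad.
Only numpy, scipy, OpenCV 4.12 (cv2) and the standard library are available. Lean on these libraries where they do the work, as an engineer would, in place of code of your own. Each camera call takes 0.05 s, during which the arm holds its last target. There are 200 camera calls.

TASK

Pack the shorter of the two limb bones from the green sorting tray into the open grey storage box, lying flat on the bottom with its length along the box, and then put the lid on so that it sits flat on the rim all round. Set both down rather than dropping them, and leave the long bone where it lies.

Things in the scene. Friction and masses are not known exactly. Their poses are not given: they have to be found in the camera images.
- short_bone: Tan limb bone 135 mm long, the one to pack (90 g). Round shaft 18 mm thick; at each end a pair of knuckles, 40 mm wide, 24 mm high, so it does not roll. Origin: mid-length on the shaft's axis, 12 mm above what it lies on; x along the bone, y level across it, z up. Lies beside the long bone, on either side of it, middles 85 mm or more apart, in a fixed lime-green tray left or right of the box.
- long_bone: Same shape and colour but 210 mm long, too long for the box; stays in the tray. Origin and axes as for the short bone. The tray is 262 x 272 mm, rim 16 mm high, floor 4 mm thick.
- storage_box: Empty open-topped grey plastic box, fixed to the table. Outside 175 mm (x, its length) by 135 mm (y) by 60 mm high; walls and floor 5 mm, inside 165 x 125 mm. Origin: centre of its underside, on the table; z up.
- box_lid: Loose grey lid (220 g), right way up on the table across the box from the tray. Plate 200 (x) x 160 (y) x 5 mm. On top a solid grip ridge 80 (x) x 18 (y) x 36 mm; below a frame 135 x 95 x 8 mm that drops inside the rim, 15 mm play each side. Origin: centre of the frame's lower edge; plate top 13, ridge top 49 mm above it. When on, origin 52 mm above the box's, lengths parallel, either way round.
Mind the look-alikes: they are no part of the job. What is shaped like the short_bone but yellow is not meant.

How it is judged:
By the outcome, as a careful person would: the job done as asked, in the order asked, and still so for the second after the job is handed in, with the robot touching nothing.
It also fails if it takes over 58 s, if anything falls off the work surface, if the arm or the gripper's body presses on something with over 40 N, if the wrist force passes 120 N, or if a joint passes its speed limit or range.

## Working session

There is one attempt and no reset: what is moved stays moved. The work goes in short steps, Python scripts to look and compute and a shell command to move; the robot and the scene stay as the last step left them, time stands still between calls to the robot, and variables do not carry over. Pictures are saved under pics/ and viewed, at most 10 in all, crops included, and the job is handed in when it is done.

```bash
mkdir -p pics; ls; python3 - <<'E'
from rig import *
import cv2,numpy as np
s=read_state();print(s['position'],np.round(s['tcp_rot'],3).tolist(),s['opening'],s['time_s'])
ims=[]
for c in ("top","scene"):
    p=capture(c);ims.append(p['color']);print(c,np.round(p['R'],3).tolist(),p['t'])
    for n in ("short_bone","long_bone","storage_box","box_lid"):
        for f in (place_of,find_in):
            print(n,f.__name__,[(np.round(d['at'],3).tolist(),round(d['conf'],2)) for d in f(c,n)])
for n,i in zip(("top","scene"),ims): cv2.imwrite(f"pics/{n}0.png",i[:,:,::-1])
E
```

```text
pics
[ 0.13686476 -0.60913326  0.24355657] [[0.976, 0.219, -0.0], [0.219, -0.976, 0.002], [0.0, -0.002, -1.0]] 0.9981266485180621 0.0
top [[0.005, -1.0, 0.015], [-0.985, -0.007, -0.17], [0.171, -0.014, -0.985]] [-0.01790989  0.43515697  1.09861429]
short_bone call [([0.237, 0.333, 0.013], 0.79), ([0.49, 0.369, 0.016], 0.62)]
short_bone call [([0.488, 0.362, 0.023], 0.92), ([0.238, 0.326, 0.02], 0.6)]
long_bone call [([0.483, 0.254, 0.017], 0.75), ([0.554, -0.327, 0.001], 0.71)]
long_bone call [([0.479, 0.251, 0.026], 0.58)]
storage_box call [([0.579, 0.019, 0.002], 0.63)]
storage_box call [([0.584, 0.02, 0.006], 0.68)]
box_lid call [([0.556, -0.327, 0.002], 0.81)]
box_lid call [([0.55, -0.321, 0.015], 0.69)]
scene [[0.209, 0.978, 0.016], [0.595, -0.114, -0.795], [-0.776, 0.176, -0.606]] [-0.09711501 -0.20720843  1.44554185]
short_bone call [([0.493, 0.372, 0.018], 0.86), ([0.241, 0.335, 0.01], 0.68)]
short_bone call [([0.506, 0.361, 0.025], 0.89), ([0.247, 0.332, 0.019], 0.76)]
long_bone call [([0.486, 0.253, 0.016], 0.69)]
long_bone call [([0.507, 0.247, 0.026], 0.63), ([0.506, 0.365, 0.023], 0.38)]
storage_box call [([0.581, 0.022, -0.0], 0.7)]
storage_box call [([0.57, 0.024, 0.017], 0.61)]
box_lid call [([0.552, -0.325, 0.001], 0.88)]
box_lid call [([0.572, -0.32, 0.014], 0.6)]
```

View pics/top0.png

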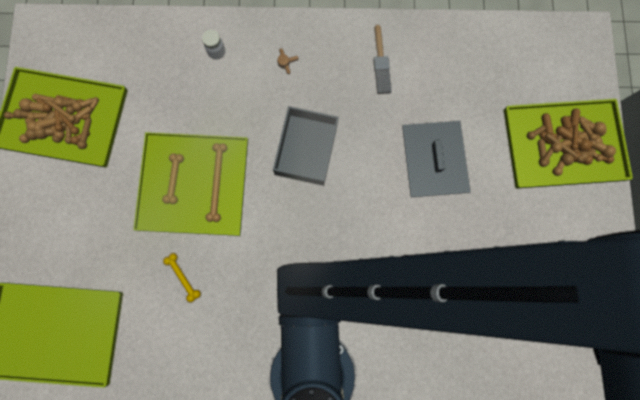

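```bash
cat > h.py <<'E'
from rig import *
import cv2,numpy as np
def unproj(p,uv,z):
    uv=np.atleast_2d(uv).astype(float);d=np.linalg.inv(p['camera_matrix'])@np.c_[uv,np.ones(len(uv))].T
    R,t=p['R'],p['t'];c=-R.T@t;d=(R.T@d).T
    return c+d*((z-c[2])/d[:,2])[:,None]
def rect(p,mask,z):
    """min-area rectangle in world at height z: centre, sides, long-axis angle deg"""
    m=mask.astype(np.uint8);n,l,st,_=cv2.connectedComponentsWithStats(m);k=1+np.argmax(st[1:,4])
    v,u=np.nonzero(l==k);w=unproj(p,np.c_[u,v],z)[:,:2]
    (c,s,a)=cv2.minAreaRect((w*1000).astype(np.float32))
    if s[0]<s[1]: a+=90;s=s[::-1]
    return np.round(c,1),np.round(s,1),round((a+90)%180-90,1),p['color'][l==k].mean(0).round()
E
python3 - <<'E'
from h import *
for c in("top","scene"):
    p=capture(c)
    for n,z in(("short_bone",.018),("long_bone",.018),("storage_box",.06),("box_lid",.013)):
        for d in trace(c,n): print(c,n,round(d['conf'],2),rect(p,d['pixels'],z))
E
```

```text
top short_bone 0.66 (array([494.7, 365. ]), array([133. ,  40.7]), -5.6, array([132., 116.,  66.]))
top short_bone 0.63 (array([240.9, 328.8]), array([135.6,  40.2]), 33.7, array([153., 132.,  31.]))
top long_bone 0.97 (array([487.1, 250.7]), array([205.7,  37.7]), -2.1, array([134., 116.,  68.]))
top storage_box 0.79 (array([574.6,  20.3]), array([191.3, 136.4]), -11.6, array([ 97., 102., 101.]))
top box_lid 0.96 (array([ 556.5, -325.9]), array([202. , 161.7]), 4.6, array([100., 107., 108.]))
scene short_bone 0.67 (array([241.5, 329.3]), array([136.3,  57. ]), 36.0, array([127., 104.,  11.]))
scene short_bone 0.59 (array([490.8, 367.4]), array([145.3,  43. ]), -5.1, array([107.,  84.,  47.]))
scene long_bone 0.77 (array([482.8, 255.4]), array([220.1,  40.5]), -3.2, array([111.,  85.,  50.]))
scene storage_box 0.56 (array([603.3,  16.4]), array([228.6, 136.5]), -12.0, array([62., 63., 61.]))
scene box_lid 0.79 (array([ 555.3, -324.7]), array([202.4, 159.2]), 5.1, array([74., 75., 73.]))
```

The top view shows the short tan bone at about (173,178), the long one at (216,182), the box at (306,146) and the lid at (436,158). The yellow look-alike is at (182,278). The first move goes round the base.

```bash
cat >> h.py <<'E'
def go(x,y,z,yaw):
    """turn needed (rad about tool z), and shift (mm) in tool axes after that turn, tool vertical"""
    s=read_state();R=s['tcp_rot'];cur=np.degrees(np.arctan2(R[1,0],R[0,0]))
    d=np.array([x,y,z])*1000-s['position']*1000;a=np.radians(yaw);c,q=np.cos(a),np.sin(a)
    print('turn',round(-np.radians(yaw-cur),3),'shift',np.round([c*d[0]+q*d[1],q*d[0]-c*d[1],-d[2]],1),'pos',np.round(s['position'],4),'tilt',np.round(R[:2,2],4),'F',np.round(s['force'],1),'t',s['time_s'])
E
python3 -m jog '0 0 0 0 0 0.16 87;0 0 0 0 0 0.157 87;28 -39 0 0 0 0 87;28 -39 0 0 0 0 87;28 -39 0 0 0 0 87;28 -39 0 0 0 0 87;28 -39 0 0 0 0 87;28 -39 0 0 0 0 87;28 -39 0 0 0 0 87;28 -39 0 0 0 0 87;28 -39 0 0 0 0 87;28 -39 0 0 0 0 87'; python3 -c "
from h import *
go(.493,.366,.15,-5.5)"
```

```text
time_s: 2.9
position: [0.4541, -0.2474, 0.2448]
tcp_rot: [[0.995, -0.096, 0.001], [-0.096, -0.995, -0.001], [0.001, 0.0, -1.0]]
force: [-0.0, -1.2, -0.7]
opening: 1.0
grasp_force: 0.0
turn -0.0 shift [ -20.1 -614.3   94.8] pos [ 0.4541 -0.2474  0.2448] tilt [ 0.0006 -0.0005] F [-0.  -1.2 -0.7] t 2.9
```

```bash
python3 -m jog '-1.7 -51.2 0 0 0 0 87;-1.7 -51.2 0 0 0 0 87;-1.7 -51.2 0 0 0 0 87;-1.7 -51.2 0 0 0 0 87;-1.7 -51.2 0 0 0 0 87;-1.7 -51.2 0 0 0 0 87;-1.7 -51.2 0 0 0 0 87;-1.7 -51.2 0 0 0 0 87;-1.7 -51.2 12 0 0 0 87;-1.7 -51.2 12 0 0 0 87;-1.7 -51.2 12 0 0 0 87;-1.7 -51.2 12 0 0 0 87'; python3 -m jog '0 0 0 0 0 0 87;0 0 0 0 0 0 87'; python3 - <<'E'
from h import *
p=capture("wrist");cv2.imwrite("pics/w1.png",p['color'][:,:,::-1])
for d in place_of("wrist","short_bone"):print(d)
for d in trace("wrist","short_bone"): print(d['conf'],rect(p,d['pixels'],.018))
go(.493,.366,.028,-5.5)
E
```

```text
time_s: 4.4
position: [0.4919, 0.3668, 0.1963]
tcp_rot: [[0.995, -0.096, 0.001], [-0.096, -0.995, 0.0], [0.001, -0.0, -1.0]]
force: [0.2, -0.5, 0.2]
opening: 0.995
grasp_force: 0.0
time_s: 4.65
position: [0.4914, 0.3646, 0.1963]
tcp_rot: [[0.995, -0.095, -0.001], [-0.095, -0.995, -0.001], [-0.001, 0.001, -1.0]]
force: [-0.2, 0.0, -0.2]
opening: 1.002
grasp_force: 0.0
{'at': [0.4863, 0.3617, 0.015], 'conf': 0.93}
0.71 (array([492.4, 367.4]), array([134. ,  37.3]), -5.3, array([131., 112.,  73.]))
turn -0.002 shift [  0.7  -2.4 169. ] pos [0.492  0.3637 0.197 ] tilt [ 0.0002 -0.0002] F [-0.3  0.   0.3] t 4.8
```

View pics/w1.png

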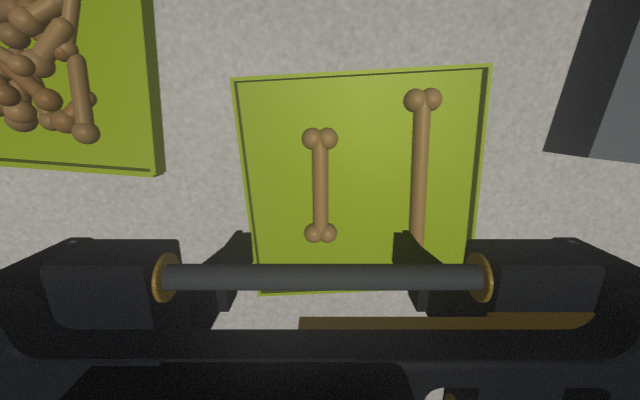

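The wrist view shows the short bone at (320,186), centred between the fingers, with the long bone clear at (420,175). Next I go down and grip it.

```bash
python3 -m jog '0.5 -2 35 0 0 0 87;0 0 35 0 0 0 87;0 0 35 0 0 0 87;0 0 30 0 0 0 87;0 0 20 0 0 0 87;0 0 12 0 0 0 87;0 0 0 0 0 0 87;0 0 0 0 0 0 0;0 0 0 0 0 0 0;0 0 0 0 0 0 0;0 0 0 0 0 0 0'; python3 -m jog '0 0 0 0 0 0 0;0 0 0 0 0 0 0;0 0 0 0 0 0 0;0 0 0 0 0 0 0'; python3 -m jog '0 0 -10 0 0 0 0;0 0 -25 0 0 0 0;0 0 -40 0 0 0 0;0 0 -40 0 0 0 0;0 0 0 0 0 0 0'; python3 -c "
from h import *
go(.581,.020,.15,-11.6)"
```

```text
time_s: 6.18
position: [0.4926, 0.3671, 0.0299]
tcp_rot: [[0.995, -0.096, 0.001], [-0.096, -0.995, 0.0], [0.001, -0.0, -1.0]]
force: [0.6, 0.2, 1.1]
opening: 0.634
grasp_force: 0.0
time_s: 6.68
position: [0.4925, 0.367, 0.0295]
tcp_rot: [[0.995, -0.096, -0.0], [-0.096, -0.995, -0.0], [-0.0, 0.0, -1.0]]
force: [-0.1, -0.2, 0.1]
opening: 0.194
grasp_force: 30.0
time_s: 7.3
position: [0.4947, 0.3682, 0.1487]
tcp_rot: [[0.995, -0.096, 0.008], [-0.096, -0.995, 0.004], [0.007, -0.005, -1.0]]
force: [0.3, -0.6, -1.3]
opening: 0.197
grasp_force: 30.0
turn 0.106 shift [154.5 323.8  -1.3] pos [0.4947 0.3682 0.1487] tilt [0.0077 0.0038] F [ 0.3 -0.6 -1.3] t 7.3
```

```bash
python3 -m jog '0 0 0 0 0 0.106 0;19.3 40.5 0 0 0 0 0;19.3 40.5 0 0 0 0 0;19.3 40.5 0 0 0 0 0;19.3 40.5 0 0 0 0 0;19.3 40.5 0 0 0 0 0;19.3 40.5 0 0 0 0 0;19.3 40.5 0 0 0 0 0;19.3 40.5 0 0 0 0 0;0 0 0 0 0 0 0;0 0 0 0 0 0 0'; python3 - <<'E'
from h import *
p=capture("wrist");cv2.imwrite("pics/w2.png",p['color'][:,:,::-1])
for n in("storage_box","short_bone"):
  for d in place_of("wrist",n):print(n,d)
go(.581,.020,.0305,-11.6)
E
```

```text
time_s: 8.68
position: [0.5775, 0.0189, 0.1437]
tcp_rot: [[0.979, -0.202, -0.003], [-0.202, -0.979, 0.001], [-0.003, -0.0, -1.0]]
force: [-0.5, 0.8, -1.8]
opening: 0.196
grasp_force: 30.0
storage_box {'at': [0.5779, 0.0247, 0.0023], 'conf': 0.92}
short_bone {'at': [0.573, 0.0155, 0.1247], 'conf': 0.85}
turn 0.002 shift [  3.1  -0.7 113.7] pos [0.5778 0.0199 0.1442] tilt [-0.0015  0.0004] F [ 0.6  1.  -1.7] t 8.825
```

View pics/w2.png

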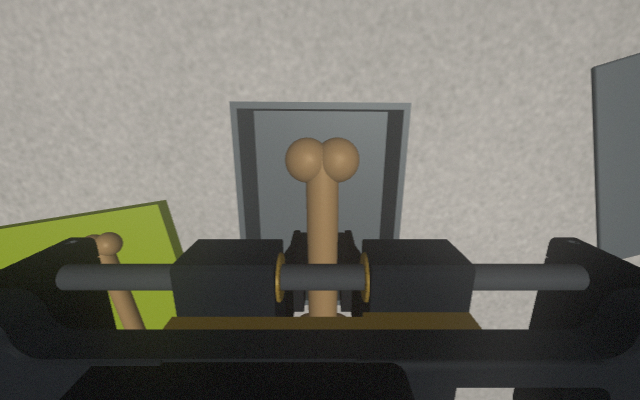

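The wrist view shows the bone centred and parallel to the box. The far rim corners are at (231,102) and (410,103), so I'll check the box pose from them.

```bash
python3 - <<'E'
from h import *
p=capture("wrist")
w=unproj(p,[[231,102],[410,103]],.06)[:,:2]*1000
d=w[1]-w[0];L=np.hypot(*d);d/=L;n=np.array([-d[1],d[0]]);print(w,L,'yaw',np.degrees(np.arctan2(n[1],n[0])),'centre',w.mean(0)-87.5*n, w.mean(0)+87.5*n)
E
```

```text
[[678.67722102  69.75671223]
 [651.29858938 -60.85994014]] 133.4552334930561 yaw -11.838407469147592 centre [579.34902253  22.39920151] [750.62678786 -13.50242941]
```

```bash
python3 -m jog '2 -1.5 30 0 0 0 0;0 0 30 0 0 0 0;0 0 25 0 0 0 0;0 0 15 0 0 0 0;0 0 8 0 0 0 0;0 0 0 0 0 0 0;0 0 0 0 0 0 0'; python3 -c "
from h import *
go(.580,.0215,.0305,-11.7)"
```

```text
time_s: 9.75
position: [0.5816, 0.0196, 0.0374]
tcp_rot: [[0.98, -0.201, 0.002], [-0.201, -0.98, -0.0], [0.002, -0.0, -1.0]]
force: [0.6, 0.2, -0.5]
opening: 0.195
grasp_force: 30.0
turn 0.002 shift [-1.9 -1.5  6.9] pos [0.5816 0.0196 0.0374] tilt [ 0.0017 -0.0003] F [ 0.6  0.2 -0.5] t 9.75
```

```bash
python3 -m jog '-1 -1.5 3 0 0 0 0;0 0 2 0 0 0 0;0 0 1 0 0 0 0;0 0 0 0 0 0 0;0 0 0 0 0 0 0'; python3 -m jog '0 0 0.5 0 0 0 0;0 0 0.5 0 0 0 0;0 0 0 0 0 0 0'
```

```text
time_s: 10.38
position: [0.5802, 0.0213, 0.0305]
tcp_rot: [[0.98, -0.201, -0.0], [-0.201, -0.98, -0.0], [-0.0, 0.0, -1.0]]
force: [0.1, 0.2, -1.7]
opening: 0.195
grasp_force: 30.0
time_s: 10.75
position: [0.5803, 0.0212, 0.0303]
tcp_rot: [[0.98, -0.201, 0.0], [-0.201, -0.98, -0.0], [0.0, 0.0, -1.0]]
force: [-0.9, 0.6, 4.7]
opening: 0.198
grasp_force: 30.0
```

Contact is made (about +6 N), so I release and rise.

```bash
python3 -m jog '0 0 0 0 0 0 24;0 0 0 0 0 0 34;0 0 0 0 0 0 46;0 0 0 0 0 0 46;0 0 0 0 0 0 46;0 0 -10 0 0 0 46;0 0 -25 0 0 0 46;0 0 -40 0 0 0 46;0 0 -40 0 0 0 46;0 0 -40 0 0 0 46;0 0 -20 0 0 0 46'; python3 -m jog '0 40 0 0 0 -0.14 46;0 40 0 0 0 -0.14 46;0 0 0 0 0 0 46';python3 - <<'E'
from h import *
for c in("top","wrist"):
    p=capture(c)
    for d in place_of(c,"short_bone"): print(c,d)
    for d in trace(c,"short_bone"): print(d['conf'],rect(p,d['pixels'],.018))
    for d in place_of(c,"box_lid"): print(c,d)
    cv2.imwrite(f"pics/{c}3.png",p['color'][:,:,::-1])
p=capture("scene");cv2.imwrite("pics/scene3.png",p['color'][:,:,::-1])
go(.556,-.326,.17,4.8)
E
```

```text
time_s: 12.12
position: [0.5813, 0.0212, 0.2079]
tcp_rot: [[0.98, -0.201, 0.005], [-0.201, -0.98, -0.001], [0.005, -0.0, -1.0]]
force: [-0.0, -1.3, -1.0]
opening: 0.529
grasp_force: 0.0
time_s: 12.5
position: [0.5698, -0.0602, 0.2055]
tcp_rot: [[0.997, 0.074, 0.001], [0.074, -0.997, -0.001], [0.001, 0.001, -1.0]]
force: [-0.1, -0.3, 0.1]
opening: 0.53
grasp_force: 0.0
top {'at': [0.5537, -0.3267, 0.0042], 'conf': 0.78}
wrist {'at': [0.5778, 0.017, 0.0142], 'conf': 0.96}
0.64 (array([580.2,  22. ]), array([136.2,  40.1]), -11.2, array([143., 120.,  90.]))
wrist {'at': [0.5551, -0.3302, -0.0062], 'conf': 0.57}
turn -0.005 shift [-36.2 266.9  34.5] pos [ 0.5697 -0.057   0.2045] tilt [-0.0002  0.0001] F [-0.1  0.3  0.4] t 12.95
```

View pics/scene3.png

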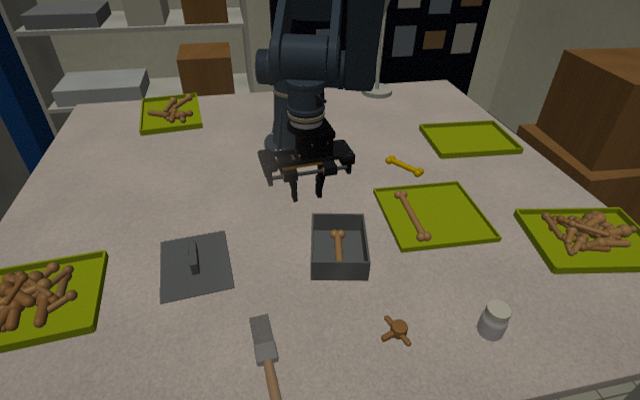

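The scene view shows the bone lying flat in the box at (339,245), lengthways, with the long bone still in the tray at (412,215). Now the lid.

```bash
python3 -m jog '-6 44.5 0 0 0 0 60;-6 44.5 0 0 0 0 60;-6 44.5 5 0 0 0 60;-6 44.5 10 0 0 0 60;-6 44.5 10 0 0 0 60;-6 44.5 10 0 0 0 60;0 0 0 0 0 0 60;0 0 0 0 0 0 60'; python3 - <<'E'
from h import *
p=capture("wrist");cv2.imwrite("pics/w4.png",p['color'][:,:,::-1])
for d in place_of("wrist","box_lid"):print(d)
for d in trace("wrist","box_lid"): print(d['conf'],rect(p,d['pixels'],.013))
go(.556,-.326,.042,4.8)
E
```

```text
time_s: 13.95
position: [0.5544, -0.3259, 0.1692]
tcp_rot: [[0.997, 0.078, -0.001], [0.078, -0.997, 0.001], [-0.001, -0.001, -1.0]]
force: [0.9, 0.1, 1.0]
opening: 0.695
grasp_force: 0.0
{'at': [0.5548, -0.3269, -0.0029], 'conf': 0.76}
0.64 (array([ 563.6, -323.8]), array([185.7, 159.5]), 5.1, array([114., 119., 119.]))
turn -0.004 shift [  1.1   0.9 127.8] pos [ 0.5548 -0.3252  0.1698] tilt [-0.0001  0.0004] F [-0.2 -0.4 -0.2] t 14.1
```

View pics/w4.png

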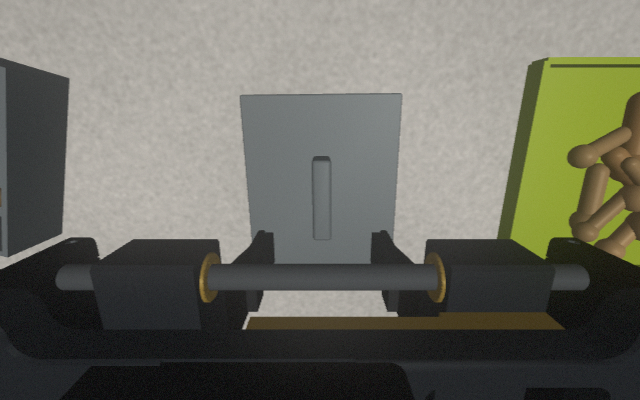

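The wrist view shows the ridge at (321,198), centred and parallel to the fingers. I grip it, and work out the lid's exact offset from its far corners at (241,95) and (402,94).

```bash
python3 - <<'E'
from h import *
p=capture("wrist")
w=unproj(p,[[241,95],[402,94]],.013)[:,:2]*1000
d=w[1]-w[0];L=np.hypot(*d);d/=L;n=np.array([-d[1],d[0]]);print(w,L,'yaw',np.degrees(np.arctan2(n[1],n[0])),'centre',w.mean(0)-100*n)
E
python3 -m jog '1 1 30 0 0 0 60;0 0 30 0 0 0 60;0 0 30 0 0 0 60;0 0 22 0 0 0 60;0 0 14 0 0 0 60;0 0 2 0 0 0 60;0 0 0 0 0 0 60;0 0 0 0 0 0 0;0 0 0 0 0 0 0;0 0 0 0 0 0 0;0 0 0 0 0 0 0;0 0 0 0 0 0 0'; python3 -m jog '0 0 0 0 0 0 0;0 0 0 0 0 0 0;0 0 0 0 0 0 0'
```

```text
[[ 648.06250646 -237.26921055]
 [ 661.38758465 -394.4460205 ]] 157.74063298406546 yaw 4.845813481917211 centre [ 555.08248233 -324.30507635]
time_s: 15.65
position: [0.5554, -0.3272, 0.0415]
tcp_rot: [[0.997, 0.077, -0.001], [0.077, -0.997, 0.001], [-0.0, -0.001, -1.0]]
force: [-1.3, 1.8, 1.0]
opening: 0.206
grasp_force: 3.2
time_s: 16.02
position: [0.5555, -0.3273, 0.0415]
tcp_rot: [[0.997, 0.078, -0.001], [0.078, -0.997, 0.001], [-0.0, -0.001, -1.0]]
force: [0.4, 2.6, 1.3]
opening: 0.203
grasp_force: 30.0
```

```bash
python3 -m jog '0 0 -10 0 0 0 0;0 0 -25 0 0 0 0;0 0 -35 0 0 0 0;0 0 -40 0 0 0 0;0 0 -30 0 0 0 0;0 0 0 0 0 0.14 0;0 0 0 0 0 0.145 0;0 0 0 0 0 0 0'; python3 -c "
from h import *
go(.580,.0215,.18,-11.7)"
```

```text
time_s: 17.02
position: [0.5555, -0.328, 0.1818]
tcp_rot: [[0.979, -0.204, 0.0], [-0.204, -0.979, -0.001], [0.0, 0.001, -1.0]]
force: [-0.1, -0.2, -3.3]
opening: 0.202
grasp_force: 30.0
turn -0.001 shift [ -46.9 -347.2    1.8] pos [ 0.5555 -0.328   0.1818] tilt [ 0.0001 -0.0006] F [-0.1 -0.2 -3.3] t 17.025
```

```bash
python3 -m jog '-4.7 -34.7 0 0 0 0 0;-4.7 -34.7 0 0 0 0 0;-4.7 -34.7 0 0 0 0 0;-4.7 -34.7 0 0 0 0 0;-4.7 -34.7 0 0 0 0 0;-4.7 -34.7 0 0 0 0 0;-4.7 -34.7 0 0 0 0 0;-4.7 -34.7 0 0 0 0 0;-4.7 -34.7 0 0 0 0 0;-4.7 -34.7 0 0 0 0 0;0 0 0 0 0 0 0;0 0 0 0 0 0 0'; python3 - <<'E'
from h import *
p=capture("wrist");cv2.imwrite("pics/w5.png",p['color'][:,:,::-1])
for d in trace("wrist","box_lid"): print(d['conf'],rect(p,d['pixels'],.153))
for d in place_of("wrist","box_lid"):print(d)
go(.580,.0215,.105,-11.7)
E
```

```text
time_s: 18.52
position: [0.5812, 0.0212, 0.1815]
tcp_rot: [[0.979, -0.204, 0.0], [-0.204, -0.979, -0.001], [0.0, 0.001, -1.0]]
force: [0.1, -1.4, -2.5]
opening: 0.202
grasp_force: 30.0
0.68 (array([623.2,  13.1]), array([160.1, 114.3]), 78.6, array([116., 121., 121.]))
{'at': [0.5785, 0.0187, 0.1338], 'conf': 0.84}
turn -0.004 shift [-1.3 -0.8 76.6] pos [0.5812 0.0204 0.1816] tilt [ 0.0001 -0.0003] F [ 0.2  0.3 -2.5] t 18.675
```

View pics/w5.png

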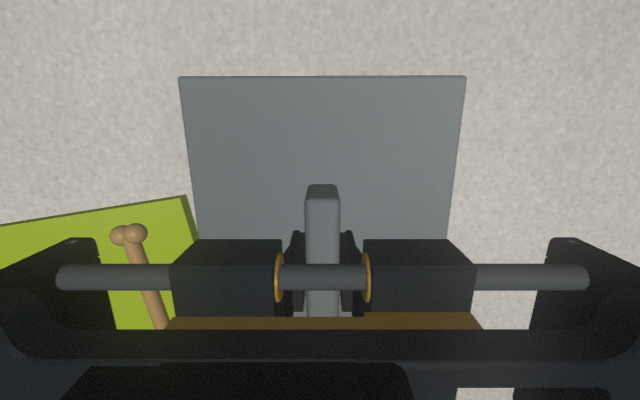

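The lid is held level and square at (322,160), over the box. I lower it.

```bash
python3 -m jog '-1.2 -1 25 0 0 0 0;0 0 25 0 0 0 0;0 0 15 0 0 0 0;0 0 8 0 0 0 0;0 0 6 0 0 0 0;0 0 5 0 0 0 0;0 0 0 0 0 0 0;0 0 0 0 0 0 0'; python3 -m jog '0 0 1.5 0 0 0 0;0 0 1 0 0 0 0;0 0 0 0 0 0 0;0 0 0 0 0 0 0'
```

```text
time_s: 19.68
position: [0.5804, 0.0228, 0.0979]
tcp_rot: [[0.979, -0.206, 0.001], [-0.206, -0.979, -0.0], [0.001, -0.0, -1.0]]
force: [0.6, -0.5, -2.6]
opening: 0.201
grasp_force: 30.0
time_s: 20.18
position: [0.5801, 0.0227, 0.0951]
tcp_rot: [[0.979, -0.206, 0.0], [-0.206, -0.979, -0.0], [0.0, -0.0, -1.0]]
force: [0.5, -0.4, -1.8]
opening: 0.2
grasp_force: 30.0
```

```bash
python3 -m jog '0 0 0.8 0 0 0 0;0 0 0.6 0 0 0 0;0 0 0 0 0 0 0;0 0 0 0 0 0 0'; python3 -m jog '0 0 0.5 0 0 0 0;0 0 0.3 0 0 0 0;0 0 0 0 0 0 0'
```

```text
time_s: 20.68
position: [0.5801, 0.0228, 0.0936]
tcp_rot: [[0.979, -0.206, -0.0], [-0.206, -0.979, 0.0], [-0.0, -0.0, -1.0]]
force: [0.2, 0.1, -2.6]
opening: 0.204
grasp_force: 30.0
time_s: 21.05
position: [0.5801, 0.0227, 0.0935]
tcp_rot: [[0.979, -0.206, 0.0], [-0.206, -0.979, -0.0], [0.0, 0.0, -1.0]]
force: [-2.3, 0.3, 5.8]
opening: 0.209
grasp_force: 30.0
```

Contact came at the expected height (0.0935), so I release and back off.

```bash
python3 -m jog '0 0 0 0 0 0 24;0 0 0 0 0 0 34;0 0 0 0 0 0 50;0 0 0 0 0 0 50;0 0 0 0 0 0 50;0 0 -10 0 0 0 50;0 0 -25 0 0 0 50;0 0 -40 0 0 0 50;0 0 -40 0 0 0 50'; python3 -m jog '0 40 0 0 0 0 50;0 40 0 0 0 0 50;0 40 0 0 0 0 50;0 40 0 0 0 0 50;0 40 0 0 0 0 50;0 0 0 0 0 0 50;0 0 0 0 0 0 50';python3 - <<'E'
from h import *
p=capture("top")
for d in place_of("top","box_lid"): print(d)
for d in trace("top","box_lid"): print(d['conf'],rect(p,d['pixels'],.065))
for d in place_of("top","long_bone"): print(d)
p=capture("scene");cv2.imwrite("pics/scene6.png",cv2.resize(p['color'][170:320,240:440,::-1],None,fx=4,fy=4))
print(place_of("scene","box_lid"))
E
```

```text
time_s: 22.18
position: [0.58, 0.0228, 0.2095]
tcp_rot: [[0.979, -0.206, 0.0], [-0.206, -0.979, -0.0], [0.0, -0.0, -1.0]]
force: [1.3, 0.9, 0.6]
opening: 0.574
grasp_force: 0.0
time_s: 23.05
position: [0.5388, -0.1726, 0.2082]
tcp_rot: [[0.979, -0.206, 0.0], [-0.206, -0.979, 0.0], [0.0, -0.001, -1.0]]
force: [1.2, 0.3, -0.8]
opening: 0.573
grasp_force: 0.0
0.81 (array([655.7, -22.8]), array([102.3,  43. ]), 74.6, array([137., 144., 144.]))
[{'at': [0.5779, 0.0212, 0.0552], 'conf': 0.89}]
```

View pics/scene6.png

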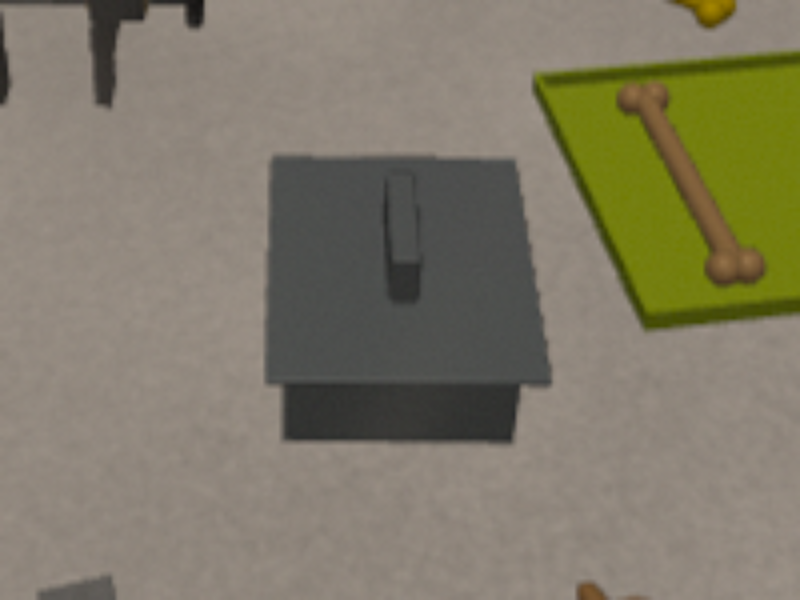

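The lid sits square and flat on the box at crop (405,270), with an even overhang, and the long bone is undisturbed at (690,180). I hand in.

```bash
python3 -c "
from rig import *
print(hand_in())"
```

```text
the job is handed in; nothing more can be done
None
```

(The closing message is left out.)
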